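# Set up the test bench: hang caddies, slide boards to the scribed line, open the air valve

### The arm

A 6-joint arm with a two-finger parallel gripper is mounted at the origin on the work surface. World frame = base frame: x ahead of the robot, y to its left, z up, the work surface at z = 0. Lengths are in mm, angles in rad, forces in N, time in s.
With the tool pointing down it reaches from about 300 to 775 mm from the base axis. Payload 14.6 kg.
Tool frame: the origin (TCP) lies midway between the tips of the shut fingers; the grasp point (between the pads) lies 19 mm behind it; z points along the fingers, y is the line along which they close (so a half turn about z gives the same grasp; the last joint's range is limited). The gripper opens to 94 mm and grips with 3 to 60 N. Pads are 16 mm wide; open, the fingers measure 119 mm over their backs; the gripper's body (75 mm by 177 mm) begins 78 mm behind the grasp point.
Start: joints at [-1.209, 0.3, 1.521, -0, 1.321, -0.067], TCP at [228.671, -500.199, 205.446] pointing down, gripper open.
Joint ranges: [-3.03, 3.03], [-0.79, 2.21], [0.23, 2.52], [-1.04, 4.18], [0, 3.07], [-2.55, 2.55]. Speed limits (rad/s): [2.22, 2.22, 2.57, 3.14, 3.14, 3.14].

### API

Orientations are given as [roll, pitch, yaw] about the fixed x, y, z axes, in that order (R = Rz(yaw) Ry(pitch) Rx(roll)).
In Python, from cell import manip, camera gives the robot as it stands.
- The arm moves only by the tool move_arm, never from a script. Its arguments are lists of equal length, an entry for each row: "dp": the shift along the world's x, y, z in mm, a list of three; "rotation": the turn, a rotation vector about the world's x, y, z in rad, a list of three; "hand": the opening, from 0 (shut) to 1 (fully open). A call has 1 to 10 rows; each row shifts and turns the commanded pose from where the row before left it; what a row does not reach is not made up. A row lasts 1/8 s, in which the tool goes at most 62.5 mm and 10.7 degrees, less where a joint would pass 70% of its speed; a pose out of reach is approached as far as the arm can. A call with a gripper value outside its range is refused whole. The fingers move at their own pace and stop on an object; "newtons" is the grip in N (left out, the last holds). Time passes only in rows, so rows that do not move let the fingers close. It gives the time, the measured TCP pose, the force, the opening and the grip force at its end, in the units of the state.
- manip.read_state(): the state, without advancing time (a new reading comes with each control period).
- camera(name): name is "scene" or "top"; returns a dict with "image" (384x512x3 uint8, red, green, blue), "fx", "fy", "cx", "cy" (pixels), "R" (3x3) and "t" (3): a world point X has camera coordinates R X + t. Camera axes: x right, y down, z forward; pixel columns grow to the right and rows downward; lengths in mm; the calibration is good to about 2 mm. A picture is of the moment at which its call begins. There is no depth.
- manip.sign_off(): hands the job in; it is judged then, once.
The state is a dict: "clock": time; "joints": joint angles; "qd": joint speeds; "effort": joint torques, N m; "eef_pos": TCP position; "eef_rot": TCP orientation; "wrist_force": force on the tool from outside, world axes, zero at the start; "moment": the same for the moment, N m; "finger_gap": finger opening in mm; "finger_force": force on a finger pad.
Only numpy, scipy, OpenCV 4.12 (cv2) and the standard library are available. Lean on these libraries where they do the work, as an engineer would, in place of code of your own. Each camera call takes 0.05 s, during which the arm holds its last target. There are 200 camera calls.

### The job

Set the bench up for a cooled test run: hang every parts caddy by its handle on its own hook of the stand, and slide every circuit board over the aluminium plate, without lifting it, until its front edge (the one with the white connector) lies on the scribed black line along its whole width. Only when all caddies and boards are in place, open the air valve by turning its yellow lever clockwise to the red 60 degree mark. Never tip a caddy over, leave the other things on the bench where they are, and if a board is knocked off the line at any time, slide it back.

Things in the scene. Friction and masses are not known exactly. Their poses are not given: they have to be found in the camera images.
- plate: fixed aluminium plate lying on the bench, 300 (x) by 400 (y) by 6 mm thick, plain, no stops or rails; origin at the centre of its underside, z up; the boards lie on its 6 mm high top
- line (a point): middle of the black line scribed across the plate along its y axis, 4 mm wide, over the plate's full width, 85 mm beyond the plate's centre in +x, on its top face; x axis across the line, pointing away from the robot's side; y along the line; the boards start on its -x side
- board1: loose circuit board on a black carrier, three blue capacitors at its rear; may be absent; carrier 90 (x) by 70 (y) by 22 mm high, square upright sides, on it a green board and a finned heatsink (32 by 34 mm) up to 39 mm high; about 0.25 kg; stops when the push stops; origin at the centre of its underside, x towards its front edge (white connector along it), z up
- board1_edge (a point): middle of the bottom of board1's front edge: 45, 0, 0 mm in the board's frame; the edge runs 35 mm to either side of it
- board2: loose circuit board on a black carrier, three orange capacitors at its rear; may be absent; carrier 90 (x) by 70 (y) by 22 mm high, square upright sides, on it a green board and a finned heatsink (32 by 34 mm) up to 39 mm high; about 0.25 kg; stops when the push stops; origin at the centre of its underside, x towards its front edge (white connector along it), z up
- board2_edge (a point): middle of the bottom of board2's front edge: 45, 0, 0 mm in the board's frame; the edge runs 35 mm to either side of it
- board3: loose circuit board on a black carrier, three red capacitors at its rear; may be absent; carrier 90 (x) by 70 (y) by 22 mm high, square upright sides, on it a green board and a finned heatsink (32 by 34 mm) up to 39 mm high; about 0.25 kg; stops when the push stops; origin at the centre of its underside, x towards its front edge (white connector along it), z up
- board3_edge (a point): middle of the bottom of board3's front edge: 45, 0, 0 mm in the board's frame; the edge runs 35 mm to either side of it
- caddy1: loose blue parts caddy: tray 56 (x) by 76 (y) by 40 mm high; across its middle an upright handle plate 10 mm thick (x), 76 mm wide (y), 114 mm high with a hand slot 56 mm wide up to 84 mm, and above it a grip bar 30 mm high, pinched from above; outside its middle 24 mm the bar's underside is 5 mm lower (notch for the hook); 0.15 kg; origin at the centre of its underside, z up
- caddy1_eye (a point): middle of the underside of caddy1's grip bar, in the notch, 84 mm above its underside: the point that rests on the hook
- caddy2: loose orange parts caddy: tray 56 (x) by 76 (y) by 40 mm high; across its middle an upright handle plate 10 mm thick (x), 76 mm wide (y), 114 mm high with a hand slot 56 mm wide up to 84 mm, and above it a grip bar 30 mm high, pinched from above; outside its middle 24 mm the bar's underside is 5 mm lower (notch for the hook); 0.15 kg; origin at the centre of its underside, z up
- caddy2_eye (a point): middle of the underside of caddy2's grip bar, in the notch, 84 mm above its underside: the point that rests on the hook
- stand: fixed stand with two posts (16 mm diameter, 130 mm apart along y) on a 90 by 180 by 12 mm foot, each with a hook at the top; origin between the posts at the underside; hooks point to the stand's -x (towards the robot's side)
- hook_a (a point): seat of the right (-y) hook: top of its level 8 mm wire, 244 mm above the stand's underside, 55 mm in front (-x) of the post's axis; the wire runs from the post along -x to 35 mm past this point, where it turns up, its tip ending 15 mm higher than this point and 47 mm from it; point axes are the stand's axes; nothing stands higher than the tip
- hook_b (a point): seat of the left (+y) hook: top of its level 8 mm wire, 244 mm above the stand's underside, 55 mm in front (-x) of the post's axis; the wire runs from the post along -x to 35 mm past this point, where it turns up, its tip ending 15 mm higher than this point and 47 mm from it; point axes are the stand's axes; nothing stands higher than the tip
- valve: fixed air valve: 60 mm square block 34 mm high with a brass neck and a white dial 120 mm across, 54 mm above the bench, with black ticks at 0, 30 and 90 and a long red tick at 60 degrees; origin under the lever's vertical turning axis; the closed lever points to the valve's +x
- lever_grip (a point): point on the yellow lever, 35 mm out from its turning axis, 81 mm above the valve's underside (mid height of the bar); x points outwards along the lever; the bar is 14 mm wide, 22 mm high (70 to 92 mm above the bench), and runs from 20 mm behind the axis to 65 mm out
- lever (a joint): opening angle of the lever in rad, 0 closed to 1.571 fully open, growing clockwise as seen from above; 1.047 is the red 60 degree mark; stays where it is left (friction 0.08 N m)
- screwdriver: loose screwdriver lying on the bench; not to be moved; origin under the tool
- tape: loose roll of yellow tape, 80 mm across, 18 mm high; not to be moved; origin at the underside
- bottle: loose white bottle with a red cap, 50 mm across, 120 mm high; not to be moved; origin at the underside
- pencup: loose cardboard-brown cup, 72 mm across, 95 mm high; not to be moved; origin at the underside
- mouse: loose white round computer mouse, 60 mm across, 32 mm high; not to be moved; origin at the underside
- meter: loose yellow multimeter lying flat, 75 by 150 by 34 mm; not to be moved; origin at the underside
Not all that is in view belongs to the job. Of the things that look like the caddy2, the smaller one is meant.

How it is judged (in metres and radians):
On the way, in this order (a step that is already met when the one before it is completed fails the run):
1. every board present has its front edge on the line and every caddy hangs on a hook, all released, with the valve still closed (x of board1_edge in the frame of line between -0.005 and 0.005 m and y of board1_edge in the frame of line between -0.19 and 0.19 m and angle between the x axis of each of board1, board2, board3 and the x axis of line, either way round below 0.07 rad and height (world z) of each of board1, board2, board3 below 0.012 m and linear speed of each of board1, board2, board3 below 0.02 m/s and contact force between each of board1, board2, board3, caddy1, caddy2 and the fingers below 0.05 N and x of board2_edge in the frame of line between -0.005 and 0.005 m and y of board2_edge in the frame of line between -0.19 and 0.19 m and x of board3_edge in the frame of line between -0.005 and 0.005 m and y of board3_edge in the frame of line between -0.19 and 0.19 m and (distance between caddy1_eye and hook_a below 0.036 m or distance between caddy1_eye and hook_b below 0.036 m) and contact force between each of caddy1, caddy2 and stand above 0.3 N and angle between each of caddy1, caddy2's own z axis and vertical below 0.3 rad and linear speed of each of caddy1, caddy2 below 0.05 m/s and (distance between caddy2_eye and hook_a below 0.036 m or distance between caddy2_eye and hook_b below 0.036 m) and value of joint lever below 0.4 rad), for 0.2 s.
2. the air valve is opened to the 60 degree mark (value of joint lever between 0.957 and 1.137 rad), for 0.2 s.
At the end, for the whole second after the job is handed in: middle of every board's front edge within 5 mm of the line's middle, parallel to it within 0.07 rad, flat on the plate; every caddy hanging at rest from a hook, upright within 0.3 rad, its eye within 36 mm of the hook's seat; lever at 60 +- 5 degrees (0.957 to 1.137 rad); all released (all of step 2 and x of board1_edge in the frame of line between -0.005 and 0.005 m and y of board1_edge in the frame of line between -0.19 and 0.19 m and angle between the x axis of each of board1, board2, board3 and the x axis of line, either way round below 0.07 rad and height (world z) of each of board1, board2, board3 below 0.012 m and linear speed of each of board1, board2, board3 below 0.02 m/s and contact force between each of board1, board2, board3, caddy1, caddy2 and the fingers below 0.05 N and x of board2_edge in the frame of line between -0.005 and 0.005 m and y of board2_edge in the frame of line between -0.19 and 0.19 m and x of board3_edge in the frame of line between -0.005 and 0.005 m and y of board3_edge in the frame of line between -0.19 and 0.19 m and (distance between caddy1_eye and hook_a below 0.036 m or distance between caddy1_eye and hook_b below 0.036 m) and contact force between each of caddy1, caddy2 and stand above 0.3 N and angle between each of caddy1, caddy2's own z axis and vertical below 0.3 rad and linear speed of each of caddy1, caddy2 below 0.05 m/s and (distance between caddy2_eye and hook_a below 0.036 m or distance between caddy2_eye and hook_b below 0.036 m) and velocity of joint lever below 0.05 rad/s); the robot touches nothing.
It fails at once if a bystander (screwdriver, tape, bottle, cup, mouse, meter) is moved more than 30 mm (distance of any of screwdriver, tape, bottle, pencup, mouse, meter from where it was at the start of the episode above 0.03 m).
It fails at once if a caddy is tipped over (more than 0.9 rad) (angle between any of caddy1, caddy2's own z axis and vertical above 0.9 rad).
It fails at once if a board is lifted (its underside more than 35 mm above the bench) (height (world z) of any of board1, board2, board3 above 0.035 m).
Of board1, board2, board3 only 2 to 3 are there at a start; the rules pass over those that are not, and their reading is None.
At some moment in a run one of board1, board2, board3 may be knocked a few centimetres aside while the robot is not near it.
It also fails if it takes over 208 s, if anything falls off the work surface, if the arm or the gripper's body presses on something with over 40 N, if the wrist force passes 120 N, or if a joint passes its speed limit or range.

## Working session

There is one attempt and no reset: what is moved stays moved. The work goes in short steps, Python scripts to look and compute and a tool call to move; the robot and the scene stay as the last step left them, time stands still between calls to the robot, and variables do not carry over. Pictures are saved under pics/ and viewed, at most 14 in all, crops included, and the job is handed in when it is done.

Besides the shell and the picture viewer there is one more tool, called after "Emit:" as name(argument=value, ...) on one line, values as JSON. move_arm: Moves the arm, as the interface text tells. Its arguments: {"type":"object","properties":{"dp":{"type":"array","items":{"type":"array","items":{"type":"number"}}},"rotation":{"type":"array","items":{"type":"array","items":{"type":"number"}}},"hand":{"type":"array","items":{"type":"number"}},"newtons":{"type":"number"}},"required":["dp","rotation","hand"]}

```bash
mkdir -p pics; ls
cat > h.py <<'E'
import numpy as np, cv2
from cell import manip, camera
def ray(c,u,v,z):
    R=np.array(c["R"]);t=np.array(c["t"]).ravel()
    d=R.T@np.array([(u-c["cx"])/c["fx"],(v-c["cy"])/c["fy"],1.]); o=-R.T@t
    return o+d*(z-o[2])/d[2]
def proj(c,X):
    p=np.array(c["R"])@np.array(X,float)+np.array(c["t"]).ravel()
    return np.array([c["fx"]*p[0]/p[2]+c["cx"],c["fy"]*p[1]/p[2]+c["cy"]])
def save(c,n,crop=None,s=1):
    im=c["image"][:,:,::-1]
    if crop: u0,v0,u1,v1=crop; im=im[v0:v1,u0:u1]
    cv2.imwrite("pics/"+n+".png",cv2.resize(im,None,fx=s,fy=s,interpolation=cv2.INTER_CUBIC))
E
python3 - <<'E'
from h import *
for n in("top","scene"):
    c=camera(n); save(c,n+"0",s=1.5); np.save(n+"0.npy",c,allow_pickle=True)
    print(n,c["fx"],-np.array(c["R"]).T@np.array(c["t"]).ravel(),ray(c,0,0,0),ray(c,511,383,0))
print(manip.read_state())
E
```

```text
pics
top 464.05826255657416 [ 357.8051635     7.7671767  1812.70573961] [1312.835066   1058.89182177    0.        ] [-230.9090268  -922.82076759    0.        ]
scene 438.62946338597374 [1533.41957205  528.64801677 1005.04697522] [-1177.27902943 -3499.07954664     0.        ] [704.3937876  831.43034618   0.        ]
{'clock': 0.1, 'joints': array([-1.20858126e+00,  3.00370707e-01,  1.52153376e+00, -3.99661417e-06,
        1.32068795e+00, -6.66011319e-02]), 'qd': array([ 0.00166197, -0.00205727, -0.00168052, -0.00078007,  0.00103705,
        0.00136981]), 'effort': array([ 9.81428857e-04, -5.32649016e+01, -3.53285229e+01,  7.09335739e-02,
        2.35088967e-02, -6.43217754e-05]), 'eef_pos': array([ 228.59808485, -499.98066608,  204.96141166]), 'eef_rot': array([-3.14059484e+00, -6.26739790e-05,  4.28817154e-01]), 'wrist_force': array([-0.28787767, -0.01931511, -0.12712824]), 'moment': array([-0.00129113,  0.01835277,  0.03515692]), 'finger_force': 0.0, 'finger_gap': 93.60543238904454}
```

View pics/top0.png

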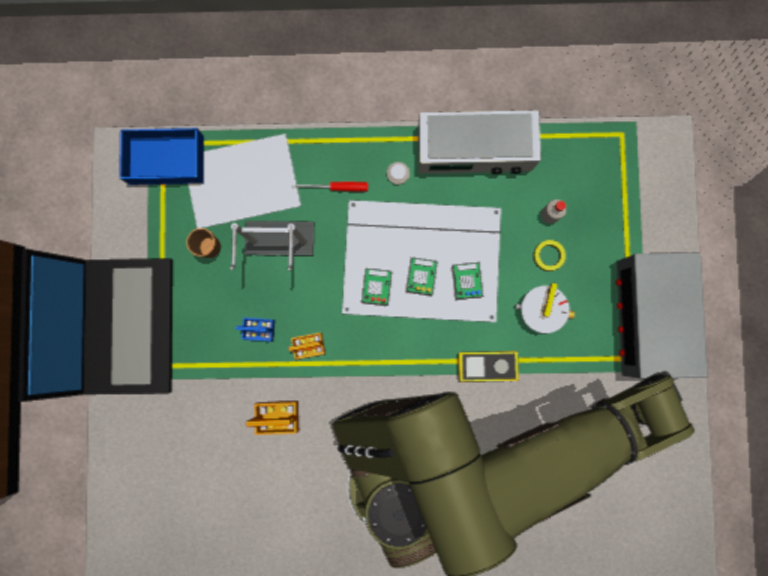

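View pics/scene0.png

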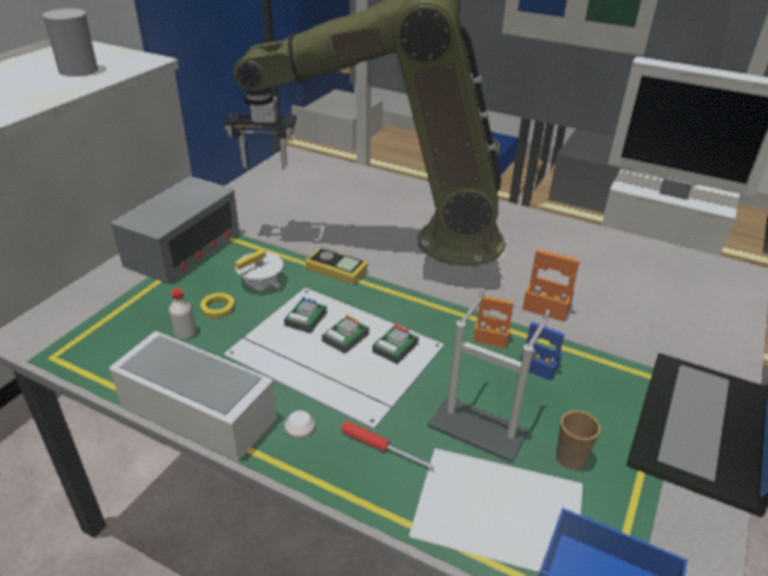

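The top view shows three boards: red at (377,286), orange at (422,276) and blue at (467,282). The stand is near (262,240), the blue caddy at (257,329), the small orange caddy at (308,346), the large decoy at (275,417) and the valve at (545,308). All positions are at 1.5x scale.

Run:
```python
from h import *
c=np.load("top0.npy",allow_pickle=True).item(); s=np.load("scene0.npy",allow_pickle=True).item()
a=c["image"][130:250,140:300]; b=s["image"][175:275,285:405]
A=cv2.resize(a[:,:,::-1],None,fx=5,fy=5,interpolation=cv2.INTER_CUBIC)
cv2.imwrite("pics/a.png",A)
cv2.imwrite("pics/b.png",cv2.resize(b[:,:,::-1],None,fx=6,fy=6,interpolation=cv2.INTER_CUBIC))
im=c["image"]; hsv=cv2.cvtColor(im,cv2.COLOR_RGB2HSV)
# plate region
g=cv2.cvtColor(im,cv2.COLOR_RGB2GRAY)
# line: per column, darkest row near 153
pts=[]
for u in range(236,330):
    col=g[146:162,u].astype(float); w=np.clip(np.median(col)-15-col,0,None)
    if w.sum()>5: pts.append([u,146+(w*np.arange(16)).sum()/w.sum()])
L=np.array([ray(c,u,v,6)[:2] for u,v in pts]); k=np.polyfit(L[:,1],L[:,0],1)
r=L[:,0]-np.polyval(k,L[:,1]); ok=abs(r)<3; k=np.polyfit(L[ok,1],L[ok,0],1)
print("line x=%.1f + %.4f*y"%(k[1],k[0]), len(pts),ok.sum(),r.std(),"y",L[:,1].min(),L[:,1].max())
# boards: non-white in plate
roi=np.zeros(g.shape,np.uint8); roi[164:208,234:328]=1
m=((g<150)&(roi>0)).astype(np.uint8)
n,lab,st,ce=cv2.connectedComponentsWithStats(m)
for i in range(1,n):
    if st[i,4]<150: continue
    ys,xs=np.where(lab==i); P=np.array([ray(c,u,v,28)[:2] for u,v in zip(xs,ys)],np.float32)
    rc=cv2.minAreaRect(P); print("board",st[i],rc, "slopeline",k[0])
# valve: yellow lever
H=hsv
y=cv2.inRange(hsv,(22,120,120),(35,255,255)); n,lab,st,ce=cv2.connectedComponentsWithStats(y)
for i in range(1,n):
    if st[i,4]>15 and st[i,0]>330: print("yellow",st[i],ray(c,*ce[i],92), cv2.fitLine(np.argwhere(lab==i)[:,::-1].astype(np.float32),2,0,.01,.01).ravel())
```

```text
line x=668.7 + 0.0718*y 94 94 0.21885792042287203 y -264.19639448668056 100.71080555408031
board [270 172  22  26 316] ((533.5133666992188, -71.08355712890625), (71.79676055908203, 92.6403579711914), 80.23463439941406) slopeline 0.07184491177848086
board [301 175  21  25 353] ((520.6395874023438, -188.24990844726562), (92.39977264404297, 74.12622833251953), 4.7445783615112305) slopeline 0.07184491177848086
board [241 179  20  25 327] ((508.7679443359375, 45.44205093383789), (71.61274719238281, 92.81722259521484), 82.69950103759766) slopeline 0.07184491177848086
yellow [360  88  60  83 410] [ 782.62516932 -538.59668842   92.        ] [  0.4651041   0.885256  404.46585   114.22927  ]
yellow [356 160  21  20 170] [ 575.16971925 -387.50922114   92.        ] [9.3380618e-01 3.5777923e-01 3.6613528e+02 1.6975882e+02]
yellow [363 189   8  22  84] [ 463.57378021 -384.83301671   92.        ] [ 2.4845670e-01 -9.6864301e-01  3.6650000e+02  1.9967857e+02]
```

View pics/a.png

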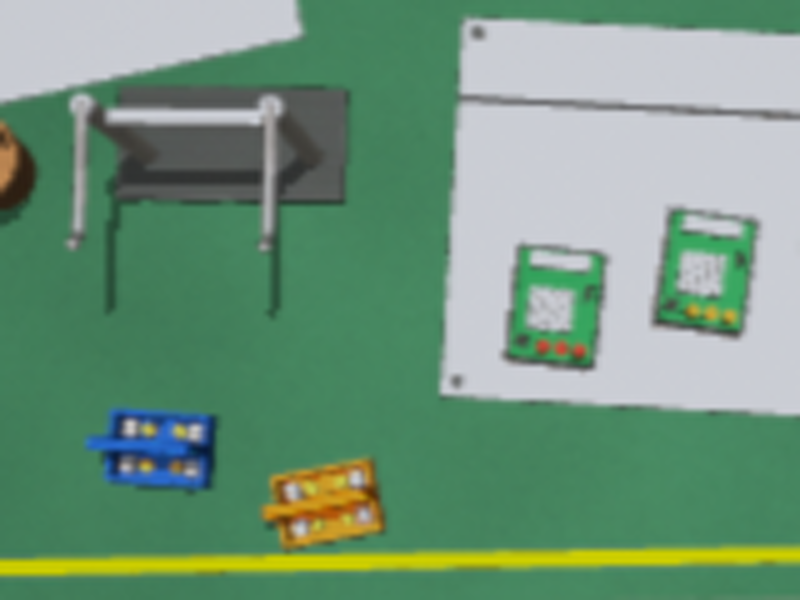

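View pics/b.png

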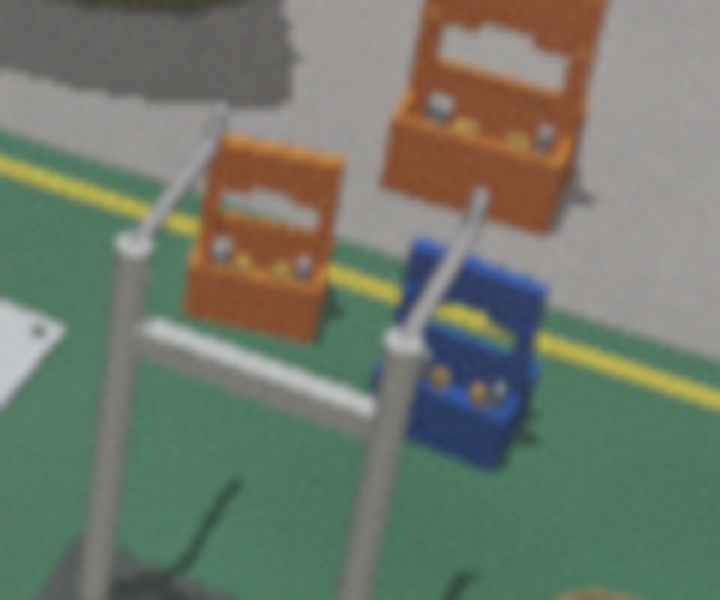

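The crop shows the blue tray with corners (110,410), (215,415), (210,488) and (105,480), and the orange tray with corners (270,475), (372,458), (384,530) and (287,548). The post tops are at (82,104) and (270,106), and the hook tips at (75,242) and (265,243).

Run:
```python
from h import *
c=np.load("top0.npy",allow_pickle=True).item(); s=np.load("scene0.npy",allow_pickle=True).item()
im=c["image"]; hsv=cv2.cvtColor(im,cv2.COLOR_RGB2HSV)
f=lambda p,z: ray(c,p[0]/5+140-.4,p[1]/5+130-.4,z)[:2]
for n,P in dict(blue=[(110,410),(215,415),(210,488),(105,480)],orange=[(270,475),(372,458),(384,530),(287,548)]).items():
    Q=np.array([f(p,40) for p in P]); d=(Q[0]+Q[3]-Q[1]-Q[2])
    print(n,Q.mean(0).round(1),"sides",np.linalg.norm(Q-np.roll(Q,-1,0),axis=1).round(),"yaw of y-axis minus 90deg",np.degrees(np.arctan2(-d[0],d[1])).round(1))
for p,z in [((82,104),244),((270,106),244),((75,242),256),((265,243),256),((350,90),12),((345,203),12)]: print(p,f(p,z).round(1))
# scene handle-top corners, 6x, offset 285,175, z=114
g=lambda p,z: ray(s,p[0]/6+285-.4,p[1]/6+175-.4,z)[:2].round(1)
print("blue top",g((415,238),114),g((548,290),114),"orange",g((220,135),114),g((343,157),114))
print("scene posts",g((134,240),244),g((404,340),244),"tips",g((221,108),257),g((479,192),257))
# dial: white-ish blob
w=cv2.inRange(hsv,(0,0,170),(180,45,255)); w[:,:345]=0;w[:,385:]=0;w[:185]=0;w[230:]=0
ct=max(cv2.findContours(w,0,1)[0],key=cv2.contourArea); (x,y),r=cv2.minEnclosingCircle(cv2.convexHull(ct)); print("dial",x,y,r,ray(c,x,y,54))
rd=cv2.inRange(hsv,(0,120,100),(8,255,255))|cv2.inRange(hsv,(172,120,100),(180,255,255)); ys,xs=np.where(rd[185:230,345:388]>0); print("red",ray(c,xs.mean()+345,ys.mean()+185,54),len(xs))
```

```text
blue [404.6 348.8] sides [81. 56. 81. 54.] yaw of y-axis minus 90deg -4.5
orange [360.9 220.3] sides [79. 56. 75. 57.] yaw of y-axis minus 90deg 9.0
(82, 104) [635.7 362.8]
(270, 106) [631.9 233.7]
(75, 242) [539.2 364.7]
(265, 243) [536.2 235.9]
(350, 90) [684.  204.1]
(345, 203) [594.6 208.8]
blue top [397.4 314.9] [405.2 390. ] orange [361.6 189.1] [347.  257.1]
scene posts [628.1 232.8] [634.8 363.5] tips [528.8 236.2] [532.1 365. ]
dial 363.2096862792969 205.85484313964844 15.813553810119629 [ 442.73062582 -380.25688208   54.        ]
red [ 459.80350818 -425.89453102   54.        ] 7
```

Emit:
move_arm(dp=[[15,50,0],[15,50,0],[15,50,0],[15,50,0],[15,50,0],[15,50,0],[15,50,0],[15,50,0],[15,50,0],[15,50,0]], rotation=[[0,0,0.06],[0,0,0.06],[0,0,0.06],[0,0,0.06],[0,0,0.06],[0,0,0.06],[0,0,0.06],[0,0,0.06],[0,0,0.06],[0,0,0.06]], hand=[1,0.5,0.5,0.5,0.5,0.5,0.5,0.5,0.5,0.5])

```text
clock: 1.35
eef_pos: [378.8, 1.5, 205.5]
eef_rot: [3.141, -0.0, 1.031]
wrist_force: [0.7, -1.3, -0.3]
finger_gap: 46.8
finger_force: 0.0
```

Emit:
move_arm(dp=[[3.5,50,0],[3.5,50,0],[3.5,50,0],[3.5,50,0],[3.5,50,0],[3.5,50,0],[3,48.5,0],[0,0,-25],[0,0,-30],[0,0,0]], rotation=[[0,0,0.065],[0,0,0.065],[0,0,0.065],[0,0,0.065],[0,0,0.065],[0,0,0.065],[0,0,0.063],[0,0,0],[0,0,0],[0,0,0]], hand=[0.5,0.5,0.5,0.5,0.5,0.5,0.5,0.5,0.5,0.5])

```text
clock: 2.6
eef_pos: [401.8, 347.7, 148.6]
eef_rot: [-3.138, 0.003, 1.482]
wrist_force: [-0.7, 0.0, 0.5]
finger_gap: 47.1
finger_force: 0.0
```

Emit:
move_arm(dp=[[1,2,-20],[0,0,-20],[0,0,-19],[0,0,0],[0,0,0],[0,0,0],[0,0,0],[0,0,0]], rotation=[[0,0,0],[0,0,0],[0,0,0],[0,0,0],[0,0,0],[0,0,0],[0,0,0],[0,0,0]], hand=[0.5,0.5,0.5,0.5,0,0,0,0], newtons=20)

```text
clock: 3.6
eef_pos: [403.8, 350.4, 91.7]
eef_rot: [3.141, -0.0, 1.482]
wrist_force: [-0.2, -0.9, 0.1]
finger_gap: 10.6
finger_force: 0.3
```

Emit:
move_arm(dp=[[0,0,0],[0,0,0],[0,0,15],[0,0,30],[0,0,40],[0,0,50],[0,0,50],[0,0,10],[0,0,0]], rotation=[[0,0,0],[0,0,0],[0,0,0],[0,0,0],[0,0,0],[0,0,0],[0,0,0],[0,0,0],[0,0,0]], hand=[0,0,0,0,0,0,0,0,0], newtons=25)

```text
clock: 4.72
eef_pos: [403.5, 350.2, 286.4]
eef_rot: [3.141, -0.0, 1.482]
wrist_force: [-0.2, -0.7, -3.1]
finger_gap: 9.5
finger_force: 25.0
```

Run:
```python
from h import *
c=camera("scene"); save(c,"g1",(200,80,420,280),3.5)
print(manip.read_state()["eef_pos"])
```

```text
[403.33206688 350.0442193  285.29702422]
```

View pics/g1.png

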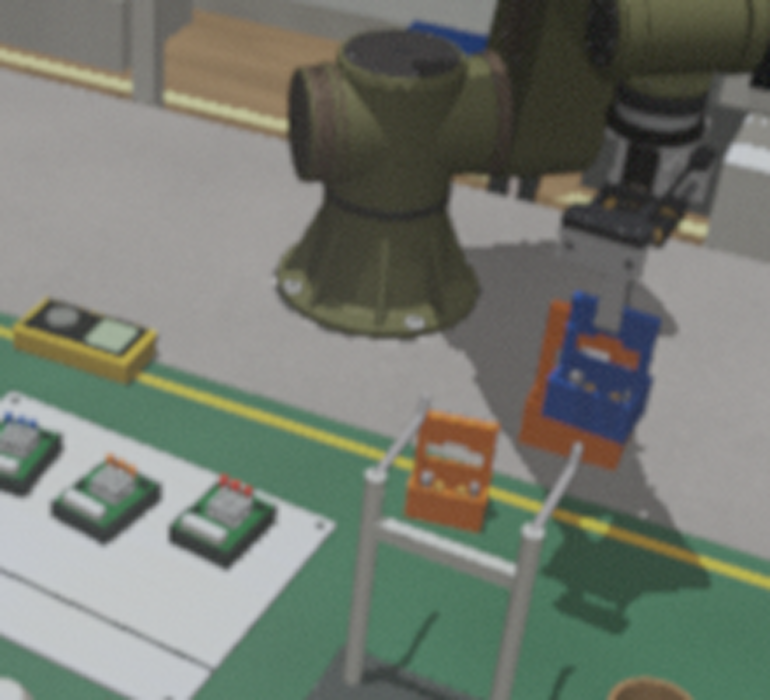

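Emit:
move_arm(dp=[[25,3,-3],[25,4,-4],[25,4,-3],[20,0,0],[20,0,0],[20,0,0],[20,0,0],[20,0,0],[2,0,0],[0,0,0]], rotation=[[0,0,0.02],[0,0,0.02],[0,0,0.01],[0,0,0],[0,0,0],[0,0,0],[0,0,0],[0,0,0],[0,0,0],[0,0,0]], hand=[0,0,0,0,0,0,0,0,0,0])

```text
clock: 6.02
eef_pos: [580.1, 361.3, 275.2]
eef_rot: [-3.14, 0.001, 1.532]
wrist_force: [-0.3, 0.7, -2.0]
finger_gap: 9.7
finger_force: 25.0
```

Run:
```python
from h import *
c=camera("scene"); a=c["image"][150:290,290:410]; t=camera("top")["image"][120:190,135:255]
A=cv2.resize(a,None,fx=4,fy=4,interpolation=2);T=cv2.resize(t,None,fx=3,fy=3,interpolation=2)
o=np.zeros((560,840,3),np.uint8);o=np.zeros((560,800,3),np.uint8);o[:,:480]=A;o[:210,480:800]=T[:,:320]
cv2.imwrite("pics/hang1.png",o[:,:,::-1])
print(manip.read_state()["eef_pos"])
```

```text
[579.98840236 361.46144594 276.23390999]
```

View pics/hang1.png

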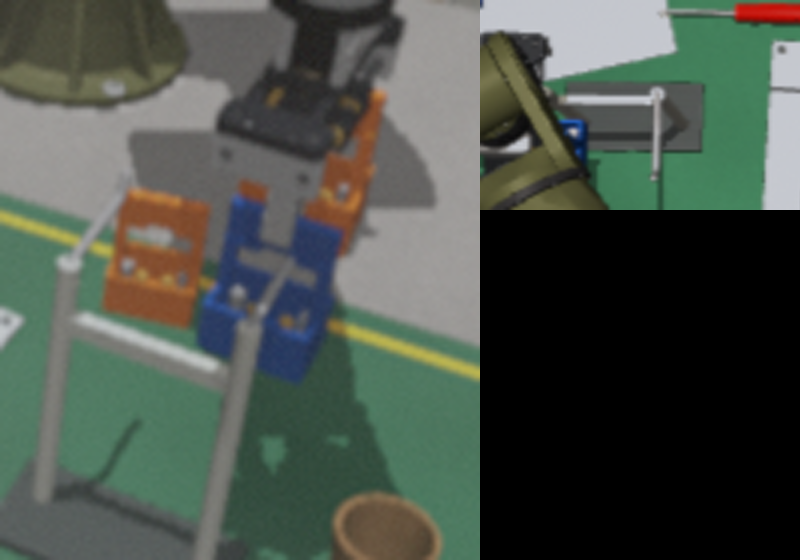

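The wire passes through the slot near its middle (285,265), so I'll lower the caddy.

Emit:
move_arm(dp=[[0,0,-10],[0,0,-9],[0,0,-3],[0,0,0]], rotation=[[0,0,0],[0,0,0],[0,0,0],[0,0,0]], hand=[0,0,0,0])

```text
clock: 6.62
eef_pos: [580.6, 361.3, 254.2]
eef_rot: [-3.141, 0.0, 1.532]
wrist_force: [-0.2, 0.3, -2.2]
finger_gap: 9.8
finger_force: 25.0
```

Emit:
move_arm(dp=[[0,0,-2],[0,0,-1],[0,0,0]], rotation=[[0,0,0],[0,0,0],[0,0,0]], hand=[0,0,0])

```text
clock: 7.0
eef_pos: [580.7, 361.3, 251.5]
eef_rot: [3.141, -0.0, 1.532]
wrist_force: [-0.6, 0.0, -3.0]
finger_gap: 9.6
finger_force: 25.0
```

Emit:
move_arm(dp=[[0,0,-1.5],[0,0,-1.5],[0,0,0]], rotation=[[0,0,0],[0,0,0],[0,0,0]], hand=[0,0,0])

```text
clock: 7.38
eef_pos: [580.8, 361.4, 251.1]
eef_rot: [3.139, -0.002, 1.532]
wrist_force: [-2.9, -2.9, 13.3]
finger_gap: 9.5
finger_force: 25.0
```

Emit:
move_arm(dp=[[0,0,2],[0,0,0],[0,0,0],[0,0,0],[0,0,0],[0,0,15],[0,0,25],[0,0,30],[-30,-20,20]], rotation=[[0,0,0],[0,0,0],[0,0,0],[0,0,0],[0,0,0],[0,0,0],[0,0,0],[0,0,0],[0,0,0]], hand=[0,0.1,0.2,0.35,0.35,0.35,0.35,0.35,0.4])

```text
clock: 8.5
eef_pos: [551.2, 341.6, 341.4]
eef_rot: [3.141, -0.0, 1.532]
wrist_force: [-0.3, -0.5, 0.1]
finger_gap: 36.8
finger_force: 0.0
```

Emit:
move_arm(dp=[[-39,-24,0],[-39,-24,0],[-39,-24,-30],[-39,-24,-40],[-37,-24,-40],[0,0,-40],[0,0,-40],[0,0,0]], rotation=[[0,0,0.05],[0,0,0.05],[0,0,0.04],[0,0,0.04],[0,0,0.04],[0,0,0],[0,0,0],[0,0,0]], hand=[0.5,0.5,0.5,0.5,0.5,0.5,0.5,0.5])

```text
clock: 9.5
eef_pos: [357.1, 221.0, 149.8]
eef_rot: [-3.139, 0.001, 1.752]
wrist_force: [0.4, 0.2, 1.2]
finger_gap: 46.8
finger_force: 0.0
```

Run:
```python
from h import *
c=camera("scene"); save(c,"g2",(280,150,410,270),5)
```

```text
(no output)
```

View pics/g2.png

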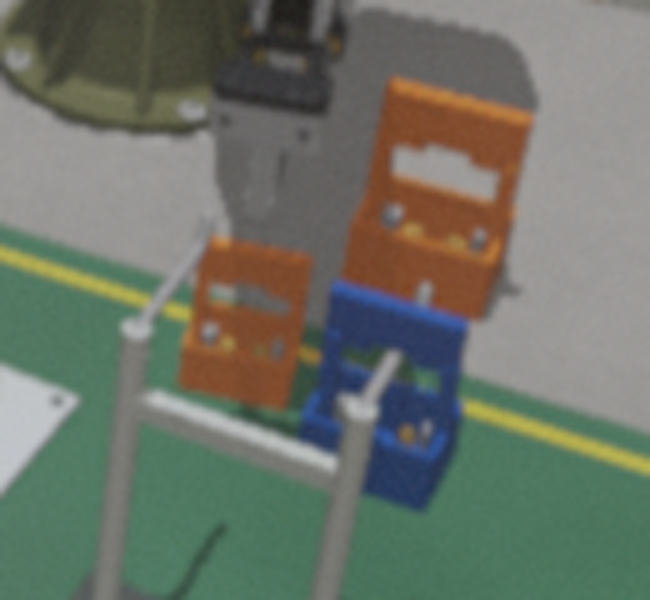

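The blue caddy hangs centred on hook b at (395,360), and the gripper is above the orange one.

Emit:
move_arm(dp=[[0,0,-20],[0,0,-20],[0,0,-18],[0,0,0],[0,0,0],[0,0,0],[0,0,0],[0,0,0],[0,0,0],[0,0,0]], rotation=[[0,0,0],[0,0,0],[0,0,0],[0,0,0],[0,0,0],[0,0,0],[0,0,0],[0,0,0],[0,0,0],[0,0,0]], hand=[0.5,0.5,0.5,0.3,0,0,0,0,0,0])

```text
clock: 10.8
eef_pos: [357.7, 221.3, 92.5]
eef_rot: [3.142, 0.0, 1.752]
wrist_force: [-0.1, -0.5, -0.0]
finger_gap: 9.6
finger_force: 25.0
```

Emit:
move_arm(dp=[[0,0,15],[0,0,30],[0,0,40],[0,0,50],[0,0,50],[0,0,0],[0,0,0]], rotation=[[0,0,0],[0,0,0],[0,0,0],[0,0,0],[0,0,0],[0,0,0],[0,0,0]], hand=[0,0,0,0,0,0,0])

```text
clock: 11.68
eef_pos: [357.3, 221.1, 276.2]
eef_rot: [-3.14, 0.001, 1.752]
wrist_force: [-0.5, -0.3, -1.7]
finger_gap: 9.9
finger_force: 25.0
```

Run:
```python
from h import *
c=camera("scene"); save(c,"g3",(270,110,410,250),4)
```

```text
(no output)
```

View pics/g3.png

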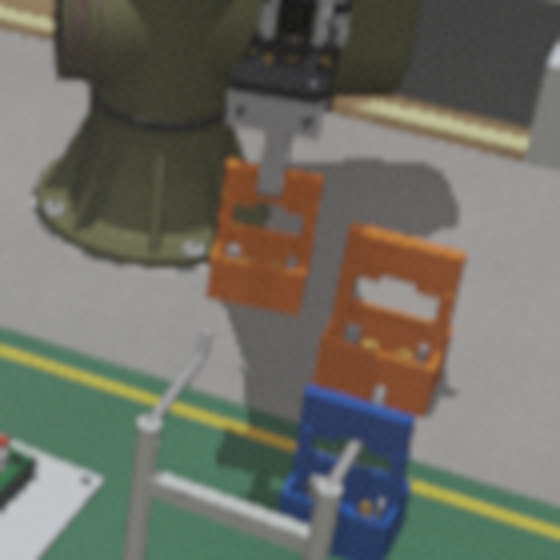

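Emit:
move_arm(dp=[[28,3,0],[28,4,0],[28,3,0],[28,3,0],[22,0,0],[22,0,0],[22,0,0],[22,0,0],[19.5,0.5,0],[0,0,0]], rotation=[[0,0,-0.055],[0,0,-0.055],[0,0,-0.055],[0,0,-0.052],[0,0,0],[0,0,0],[0,0,0],[0,0,0],[0,0,0],[0,0,0]], hand=[0,0,0,0,0,0,0,0,0,0])

```text
clock: 12.98
eef_pos: [577.4, 234.5, 274.9]
eef_rot: [-3.138, 0.001, 1.534]
wrist_force: [-0.3, -0.8, -1.4]
finger_gap: 9.9
finger_force: 25.0
```

Run:
```python
from h import *
c=camera("scene"); save(c,"hang2",(270,130,410,270),4)
```

```text
(no output)
```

View pics/hang2.png

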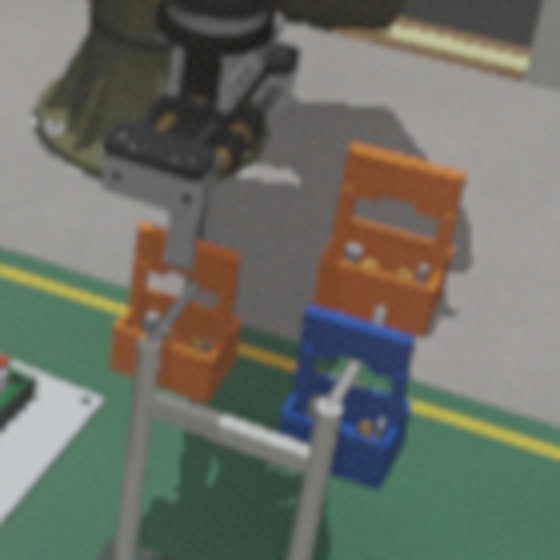

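Emit:
move_arm(dp=[[0,0,-10],[0,0,-9],[0,0,-3],[0,0,-2],[0,0,-1],[0,0,0]], rotation=[[0,0,0],[0,0,0],[0,0,0],[0,0,0],[0,0,0],[0,0,0]], hand=[0,0,0,0,0,0])

```text
clock: 13.78
eef_pos: [577.2, 234.8, 252.6]
eef_rot: [3.141, -0.0, 1.535]
wrist_force: [-0.4, 0.7, -1.1]
finger_gap: 9.7
finger_force: 25.0
```

Emit:
move_arm(dp=[[0,0,-1.5],[0,0,-1],[0,0,0]], rotation=[[0,0,0],[0,0,0],[0,0,0]], hand=[0,0,0])

```text
clock: 14.15
eef_pos: [577.4, 234.9, 252.1]
eef_rot: [3.139, -0.001, 1.535]
wrist_force: [-4.0, -1.8, 12.8]
finger_gap: 9.8
finger_force: 25.0
```

Emit:
move_arm(dp=[[0,0,2.5],[0,0,0],[0,0,0],[0,0,0],[0,0,0],[0,0,15],[0,0,25],[0,0,30],[-18,-20,0],[-20,-24,0]], rotation=[[0,0,0],[0,0,0],[0,0,0],[0,0,0],[0,0,0],[0,0,0],[0,0,0],[0,0,0],[0,0,-0.16],[0,0,-0.16]], hand=[0,0.1,0.2,0.35,0.35,0.35,0.35,0.35,0.4,0.5])

```text
clock: 15.4
eef_pos: [538.8, 190.5, 323.6]
eef_rot: [3.141, -0.001, 1.21]
wrist_force: [0.2, -0.2, -0.4]
finger_gap: 43.8
finger_force: 0.0
```

Emit:
move_arm(dp=[[-20,-28,0],[-20,-28,0],[-20,-28,0],[-20,-28,-30],[-20,-28,-40],[0,0,-40],[0,0,-40],[0,0,-40],[0,0,0]], rotation=[[0,0,-0.16],[0,0,-0.16],[0,0,-0.16],[0,0,-0.16],[0,0,-0.16],[0,0,-0.16],[0,0,-0.16],[0,0,-0.165],[0,0,0]], hand=[0.5,0.5,0.5,0.5,0.5,0.5,0.5,0.5,0.5])

```text
clock: 16.52
eef_pos: [438.4, 50.8, 131.6]
eef_rot: [3.141, 0.003, -0.069]
wrist_force: [0.2, -0.8, 0.8]
finger_gap: 46.8
finger_force: 0.0
```

Emit:
move_arm(dp=[[0,0,-40],[0,0,-40],[0,0,-25],[0,0,-12],[0,0,0]], rotation=[[0,0,0],[0,0,0],[0,0,0],[0,0,0],[0,0,0]], hand=[0.5,0.5,0.5,0.5,0.5])

```text
clock: 17.15
eef_pos: [440.0, 50.8, 16.4]
eef_rot: [-3.141, -0.001, -0.068]
wrist_force: [0.2, 1.1, -0.1]
finger_gap: 46.6
finger_force: 0.0
```

Emit:
move_arm(dp=[[14,-1,0],[14,-1,0],[14,-1,0],[14,-1,0],[14,-1,0],[14,-1,0],[14,-1,0],[14,-1,0],[10,-0.7,0],[0,0,0]], rotation=[[0,0,0],[0,0,0],[0,0,0],[0,0,0],[0,0,0],[0,0,0],[0,0,0],[0,0,0],[0,0,0],[0,0,0]], hand=[0.5,0.5,0.5,0.5,0.5,0.5,0.5,0.5,0.5,0.5])

```text
clock: 18.4
eef_pos: [562.0, 42.0, 15.5]
eef_rot: [-3.142, -0.001, -0.07]
wrist_force: [-0.3, 0.2, -0.1]
finger_gap: 47.2
finger_force: 0.0
```

Run:
```python
from h import *
c=camera("top");s=camera("scene")
A=cv2.resize(c["image"][130:230,140:340],None,fx=3,fy=3,interpolation=2);B=cv2.resize(s["image"][170:290,140:340],None,fx=2.5,fy=2.5,interpolation=2)
o=np.zeros((600,600,3),np.uint8);o[:300]=A;o[300:,:500]=B;cv2.imwrite("pics/p1.png",o[:,:,::-1])
```

```text
(no output)
```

View pics/p1.png

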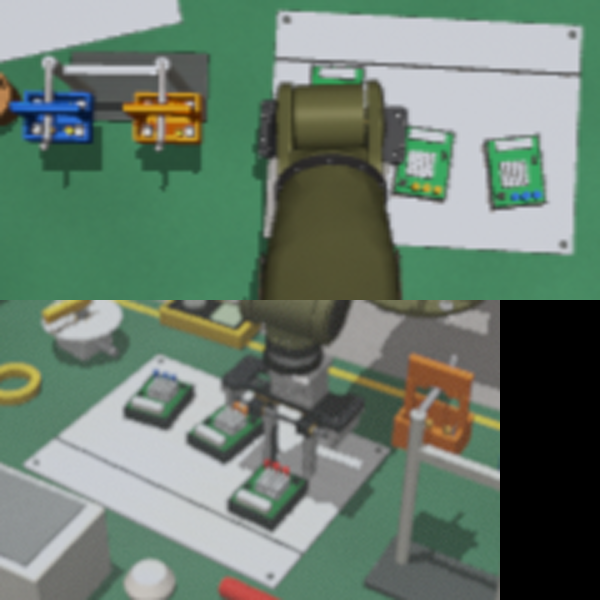

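The red board is squared up near (265,490). I'll measure the gap from its front edge to the line.

```bash
cat >> h.py <<'E'
LX,LK=668.7,0.0718
def sp(P): return P[0]*.9974-P[1]*.0717, P[0]*.0717+P[1]*.9974
def front(c,y0,y1,s0,z=28):
    """front outline of a board: subpixel crossings of plate brightness along columns; y-range, guessed s"""
    g=cv2.cvtColor(c["image"],cv2.COLOR_RGB2GRAY).astype(float); out=[]
    for y in np.arange(y0,y1,4):
        # walk from plate (ahead) back to the board in world s at height z
        xs=np.arange(s0+14,s0-10,-.5); f=[]
        q=np.array([proj(c,[s*.9974+ (y)*.0717,-s*.0717+y*.9974,z]) for s in xs],np.float32)
        f=cv2.remap(g.astype(np.float32),q[:,0].reshape(1,-1),q[:,1].reshape(1,-1),cv2.INTER_LINEAR).ravel()
        out.append((y,xs,f))
    return out
E
python3 - <<'E'
from h import *
c=camera("top"); np.save("t1.npy",c,allow_pickle=True)
P=manip.read_state()["eef_pos"]; s,p=sp(P); print("tcp s,p",s,p,"line s",667.0)
for y,xs,f in front(c,p-40,p+40,656)[::3]: print(round(y-p),*(int(v) for v in f[::4]),"s from",xs[0])
E
```

```text
tcp s,p 556.5063541281614 82.2291125880007 line s 667.0
-40 197 179 159 135 127 168 195 199 201 201 200 198 s from 670.0
-28 201 185 165 136 106 103 103 109 115 116 117 117 s from 670.0
-16 200 182 150 135 128 125 125 148 182 196 201 199 s from 670.0
-4 199 186 149 125 142 150 142 147 177 198 201 198 s from 670.0
8 201 197 158 117 126 138 136 134 167 197 199 199 s from 670.0
20 201 196 165 118 114 137 145 147 163 184 191 192 s from 670.0
32 200 187 166 129 109 126 130 115 106 106 107 109 s from 670.0
```

Emit:
move_arm(dp=[[-20,1.5,0],[0,0,35],[0,0,35],[-25,-37,0],[-25,-37,0],[-25,-36,0],[0,0,-35],[0,0,-25],[0,0,-10],[0,0,0]], rotation=[[0,0,0],[0,0,0],[0,0,0],[0,0,0],[0,0,0],[0,0,0],[0,0,0],[0,0,0],[0,0,0],[0,0,0]], hand=[0.5,0.5,0.5,0.5,0.5,0.5,0.5,0.5,0.5,0.5])

```text
clock: 19.8
eef_pos: [466.1, -66.3, 15.5]
eef_rot: [-3.142, 0.001, -0.07]
wrist_force: [0.3, -0.4, -0.3]
finger_gap: 46.8
finger_force: 0.0
```

Emit:
move_arm(dp=[[14,-1,0],[14,-1,0],[14,-1,0],[14,-1,0],[14,-1,0],[10,-0.7,0],[6,-0.5,0],[0,0,0],[-20,1.5,0],[0,0,35]], rotation=[[0,0,0],[0,0,0],[0,0,0],[0,0,0],[0,0,0],[0,0,0],[0,0,0],[0,0,0],[0,0,0],[0,0,0]], hand=[0.5,0.5,0.5,0.5,0.5,0.5,0.5,0.5,0.5,0.5])

```text
clock: 21.05
eef_pos: [529.7, -70.7, 48.9]
eef_rot: [-3.141, 0.005, -0.07]
wrist_force: [1.1, 0.3, 0.7]
finger_gap: 47.0
finger_force: 0.0
```

Emit:
move_arm(dp=[[0,0,35],[-27,-38,0],[-27,-38,0],[-28,-36,0],[0,0,-35],[0,0,-25],[0,0,-10],[0,0,0]], rotation=[[0,0,0],[0,0,0],[0,0,0],[0,0,0],[0,0,0],[0,0,0],[0,0,0],[0,0,0]], hand=[0.5,0.5,0.5,0.5,0.5,0.5,0.5,0.5])

```text
clock: 22.05
eef_pos: [450.1, -183.0, 15.5]
eef_rot: [-3.141, 0.0, -0.07]
wrist_force: [0.2, -0.5, 0.2]
finger_gap: 47.1
finger_force: 0.0
```

Emit:
move_arm(dp=[[14,-1,0],[14,-1,0],[14,-1,0],[14,-1,0],[14,-1,0],[14,-1,0],[10,-0.8,0],[0,0,0],[-20,1.5,0],[0,0,35]], rotation=[[0,0,0],[0,0,0],[0,0,0],[0,0,0],[0,0,0],[0,0,0],[0,0,0],[0,0,0],[0,0,0],[0,0,0]], hand=[0.5,0.5,0.5,0.5,0.5,0.5,0.5,0.5,0.5,0.5])

```text
clock: 23.3
eef_pos: [521.9, -187.7, 48.9]
eef_rot: [-3.14, 0.005, -0.071]
wrist_force: [-0.3, -0.4, 0.8]
finger_gap: 47.1
finger_force: 0.0
```

Emit:
move_arm(dp=[[0,0,35],[-40,-10,20],[-50,-10,20],[-50,-10,20],[-50,-10,0],[0,0,0]], rotation=[[0,0,0],[0,0,0],[0,0,0],[0,0,0],[0,0,0],[0,0,0]], hand=[0.5,0.5,0.5,0.5,0.5,0.5])

```text
clock: 24.05
eef_pos: [332.2, -228.8, 146.0]
eef_rot: [3.141, -0.001, -0.073]
wrist_force: [0.1, 0.3, 0.7]
finger_gap: 47.1
finger_force: 0.0
```

```bash
cat > meas.py <<'E'
from h import *
import sys
c=camera("top"); s=camera("scene")
g=cv2.cvtColor(c["image"],cv2.COLOR_RGB2GRAY).astype(np.float32)
def prof(c,g,ss,p,z):
    q=np.array([proj(c,[a*.9974+p*.0717,-a*.0717+p*.9974,z]) for a in ss],np.float32)
    return cv2.remap(g,q[:,0].reshape(1,-1),q[:,1].reshape(1,-1),cv2.INTER_LINEAR).ravel()
gs=cv2.cvtColor(s["image"],cv2.COLOR_RGB2GRAY).astype(np.float32)
for n,p0 in (("red",82),("orange",-33),("blue",-150)):
    R=[];W=[]
    for dp in range(-28,29,7):
        ss=np.arange(530,600,.5); f=prof(c,g,ss,p0+dp,6)     # top cam: rear bottom edge on plate
        i=np.where(f<150)[0]; R.append(ss[i[0]] if len(i) else np.nan)
        ss=np.arange(600,720,.5); f=prof(s,gs,ss,p0+dp,6)     # scene cam: line / front bottom
        d=ss[f<130]; W.append((round(d.min()),round(d.max())) if len(d) else None)
    R=np.array(R); k=np.polyfit(np.arange(-28,29,7),R,1)
    print(n,"rear s %.1f slope %.3f"%(k[1],k[0]),R,"-> front gap to line %.1f"%(667-k[1]-90))
    ss=np.arange(632,690,3); print("  scene",[int(v) for v in prof(s,gs,ss,p0,6)], "from 632 step 3")
if len(sys.argv)>1: 
    B=cv2.resize(s["image"][185:285,140:300],None,fx=5,fy=5,interpolation=2); cv2.imwrite("pics/%s.png"%sys.argv[1],B[:,:,::-1])
E
python3 meas.py q1
```

```text
red rear s 567.1 slope -0.024 [568.5 567.5 566.5 567.  567.  567.  567.  566.5 566.5] -> front gap to line 9.9
  scene [96, 79, 70, 67, 65, 75, 105, 141, 168, 163, 152, 166, 186, 198, 201, 201, 201, 201, 201, 202] from 632 step 3
orange rear s 565.2 slope -0.029 [566.5 565.  565.5 565.5 565.5 565.  564.5 564.5 564.5] -> front gap to line 11.8
  scene [84, 74, 69, 67, 76, 98, 133, 168, 178, 173, 166, 172, 187, 200, 201, 202, 202, 201, 201, 201] from 632 step 3
blue rear s nan slope nan [566.5 567.  568.  568.  567.5 567.  567.  567.    nan] -> front gap to line nan
  scene [84, 74, 67, 63, 64, 75, 114, 152, 165, 164, 160, 166, 184, 198, 201, 201, 201, 201, 201, 201] from 632 step 3
```

View pics/q1.png

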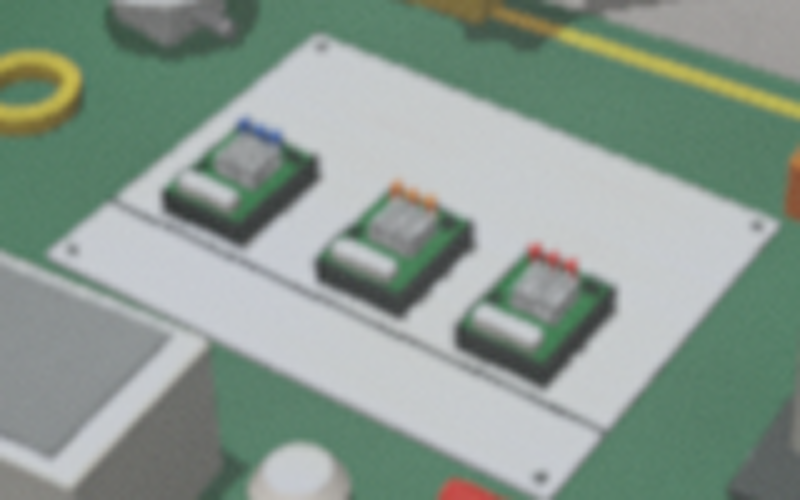

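The boards are square. The gaps to the line are about 10 mm (red), 12 mm (orange) and 10.5 mm (blue), so the tool should finish at s≈567 behind each.

Emit:
move_arm(dp=[[39,8,0],[39,8,0],[39,8,-20],[39,8,-20],[39,8,-20],[0,0,-25],[0,0,-25],[0,0,-15],[0,0,-5],[0,0,0]], rotation=[[0,0,0],[0,0,0],[0,0,0],[0,0,0],[0,0,0],[0,0,0],[0,0,0],[0,0,0],[0,0,0],[0,0,0]], hand=[0.5,0.5,0.5,0.5,0.5,0.5,0.5,0.5,0.5,0.5])

```text
clock: 25.4
eef_pos: [529.5, -188.4, 15.7]
eef_rot: [3.142, -0.0, -0.07]
wrist_force: [-0.3, -0.6, -0.1]
finger_gap: 47.0
finger_force: 0.0
```

Emit:
move_arm(dp=[[8,-0.6,0],[8,-0.6,0],[5,-0.4,0],[4,-0.3,0],[0,0,0],[0,0,0]], rotation=[[0,0,0],[0,0,0],[0,0,0],[0,0,0],[0,0,0],[0,0,0]], hand=[0.5,0.5,0.5,0.5,0.5,0.5])

```text
clock: 26.15
eef_pos: [554.1, -190.3, 15.4]
eef_rot: [-3.142, -0.0, -0.07]
wrist_force: [1.1, 0.9, -0.3]
finger_gap: 47.3
finger_force: 0.0
```

Emit:
move_arm(dp=[[-20,1.5,0],[0,0,35],[0,0,35],[0,40,0],[0,40,0],[2,37.5,0],[0,0,-35],[0,0,-25],[0,0,-10],[0,0,0]], rotation=[[0,0,0],[0,0,0],[0,0,0],[0,0,0],[0,0,0],[0,0,0],[0,0,0],[0,0,0],[0,0,0],[0,0,0]], hand=[0.5,0.5,0.5,0.5,0.5,0.5,0.5,0.5,0.5,0.5])

```text
clock: 27.4
eef_pos: [536.1, -71.4, 15.4]
eef_rot: [-3.142, 0.0, -0.07]
wrist_force: [-0.2, -0.8, 0.3]
finger_gap: 46.6
finger_force: 0.0
```

Emit:
move_arm(dp=[[8,-0.6,0],[8,-0.6,0],[6,-0.4,0],[5,-0.4,0],[0,0,0],[0,0,0]], rotation=[[0,0,0],[0,0,0],[0,0,0],[0,0,0],[0,0,0],[0,0,0]], hand=[0.5,0.5,0.5,0.5,0.5,0.5])

```text
clock: 28.15
eef_pos: [563.2, -73.3, 15.4]
eef_rot: [-3.142, -0.0, -0.07]
wrist_force: [-0.6, -0.2, -0.8]
finger_gap: 47.2
finger_force: 0.0
```

Emit:
move_arm(dp=[[-20,1.5,0],[0,0,35],[0,0,35],[0,40,0],[0,40,0],[0,35,0],[0,0,-35],[0,0,-25],[0,0,-10],[0,0,0]], rotation=[[0,0,0],[0,0,0],[0,0,0],[0,0,0],[0,0,0],[0,0,0],[0,0,0],[0,0,0],[0,0,0],[0,0,0]], hand=[0.5,0.5,0.5,0.5,0.5,0.5,0.5,0.5,0.5,0.5])

```text
clock: 29.4
eef_pos: [543.1, 43.1, 15.4]
eef_rot: [3.142, 0.001, -0.07]
wrist_force: [0.3, -0.8, -0.0]
finger_gap: 47.1
finger_force: 0.0
```

Emit:
move_arm(dp=[[8,-0.6,0],[8,-0.6,0],[7,-0.5,0],[5.3,-0.4,0],[0,0,0],[0,0,0],[-20,1.5,0],[0,0,35],[0,0,35]], rotation=[[0,0,0],[0,0,0],[0,0,0],[0,0,0],[0,0,0],[0,0,0],[0,0,0],[0,0,0],[0,0,0]], hand=[0.5,0.5,0.5,0.5,0.5,0.5,0.5,0.5,0.5])

```text
clock: 30.52
eef_pos: [551.1, 42.6, 86.3]
eef_rot: [3.142, 0.0, -0.07]
wrist_force: [0.8, 0.3, 0.9]
finger_gap: 47.0
finger_force: 0.0
```

Emit:
move_arm(dp=[[-40,-30,20],[-50,-50,20],[-40,-50,20],[-30,-50,20],[0,-50,0],[0,-50,0],[0,0,0]], rotation=[[0,0,0],[0,0,0],[0,0,0],[0,0,0],[0,0,0],[0,0,0],[0,0,0]], hand=[0.5,0.3,0,0,0,0,0])

```text
clock: 31.4
eef_pos: [401.2, -228.7, 161.0]
eef_rot: [3.141, -0.0, -0.074]
wrist_force: [-0.0, -0.6, -0.0]
finger_gap: 0.4
finger_force: 0.0
```

```bash
python3 meas.py q2
```

```text
red rear s 576.0 slope 0.011 [576.5 576.  575.5 575.5 575.5 575.5 576.  576.5 577. ] -> front gap to line 1.0
  scene [161, 138, 117, 95, 78, 68, 64, 64, 66, 82, 116, 158, 188, 199, 202, 203, 202, 202, 202, 202] from 632 step 3
orange rear s 576.1 slope 0.000 [576.  575.5 576.  576.  577.  576.5 576.  576.  575.5] -> front gap to line 0.9
  scene [160, 138, 116, 95, 79, 71, 68, 68, 72, 85, 124, 168, 188, 201, 202, 202, 202, 202, 201, 201] from 632 step 3
blue rear s nan slope nan [575.5 575.5 576.  576.  575.5 575.5 575.  575.    nan] -> front gap to line nan
  scene [93, 92, 86, 81, 73, 66, 65, 63, 66, 80, 119, 162, 186, 200, 202, 202, 202, 202, 201, 201] from 632 step 3
```

View pics/q2.png

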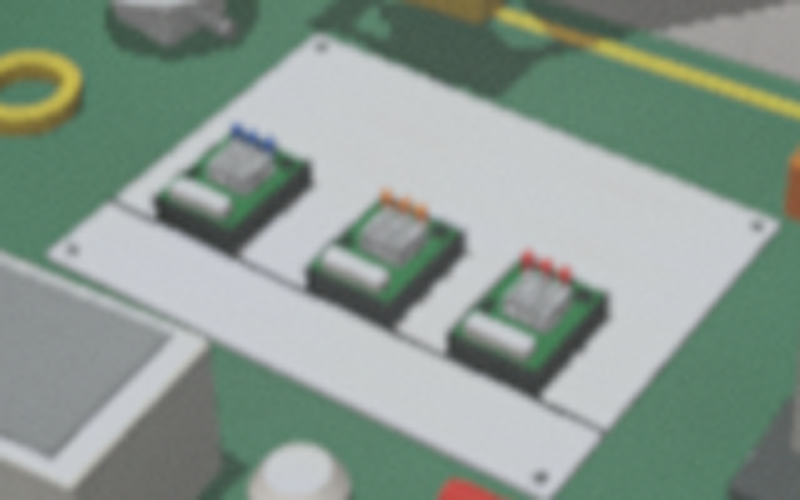

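All three front edges lie on the line, at (195,235), (350,305) and (490,375), within about 1 mm. Next is the valve.

Emit:
move_arm(dp=[[20,-40,0],[20,-40,0],[20,-40,0],[20,-40.5,0],[0,0,-30],[0,0,-35],[0,0,-20],[0,0,-10],[0,0,0]], rotation=[[0,0,-0.045],[0,0,-0.045],[0,0,-0.045],[0,0,-0.041],[0,0,0],[0,0,0],[0,0,0],[0,0,0],[0,0,0]], hand=[0.45,0.45,0.45,0.45,0.45,0.45,0.45,0.45,0.45])

```text
clock: 32.62
eef_pos: [482.0, -386.3, 66.1]
eef_rot: [-3.141, 0.0, -0.245]
wrist_force: [-0.6, -0.6, 0.3]
finger_gap: 42.0
finger_force: 0.0
```

Run:
```python
from h import *
c=np.load("top0.npy",allow_pickle=True).item()
cc=camera("scene")
T=cv2.resize(c["image"][180:235,335:400],None,fx=6,fy=6,interpolation=2); S=cv2.resize(cc["image"][140:210,130:210],None,fx=5,fy=5,interpolation=2)
o=np.zeros((350,800,3),np.uint8); o[:330,:390]=T; o[:350,400:800]=S; cv2.imwrite("pics/v1.png",o[:,:,::-1])
```

```text
(no output)
```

View pics/v1.png

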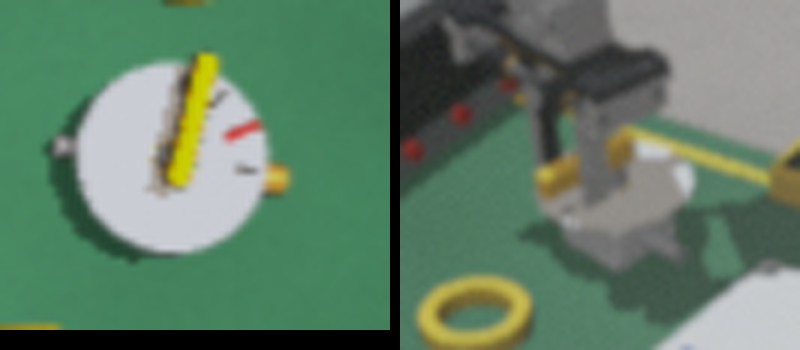

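The gripper straddles the lever. In the top crop the red tick lies about 69° clockwise from +x, so I'll grip the lever and turn it towards about −70° world.

Emit:
move_arm(dp=[[0,-1.5,0],[0,0,0],[0,0,0],[0,0,0],[0,0,0],[0,0,0],[0,0,0]], rotation=[[0,0,0.045],[0,0,0],[0,0,0],[0,0,0],[0,0,0],[0,0,0],[0,0,0]], hand=[0.4,0.3,0.2,0,0,0,0], newtons=8)

```text
clock: 33.55
eef_pos: [481.9, -388.7, 66.5]
eef_rot: [3.141, -0.001, -0.201]
wrist_force: [2.4, -0.4, 4.7]
finger_gap: 14.4
finger_force: 8.0
```

Run:
```python
from h import *
s=manip.read_state(); print(s["wrist_force"],s["moment"],s["finger_gap"],s["eef_pos"],s["eef_rot"])
P=s["eef_pos"][:2]; C=np.array([442.3,-379.7]); d=P-C; r=np.hypot(*d); a=np.arctan2(d[1],d[0]); print(r,a)
n=10; t=np.linspace(a,np.radians(-70),n+1); Q=r*np.c_[np.cos(t),np.sin(t)]; print(np.diff(Q,axis=0).round(1).tolist(),np.diff(t)[0])
```

```text
[ 2.44402112 -0.39460602  4.73530885] [-0.05655654 -0.30465993 -0.08551   ] 14.378662806911358 [ 481.94874117 -388.65184989   66.47262021] [ 3.14124178e+00 -8.03585252e-04 -2.01238685e-01]
40.64675008951163 -0.22205570410470454
[[-1.1, -3.9], [-1.5, -3.8], [-1.8, -3.6], [-2.2, -3.4], [-2.5, -3.2], [-2.8, -2.9], [-3.1, -2.6], [-3.4, -2.3], [-3.6, -1.9], [-3.7, -1.6]] -0.09996747722913257
```

Emit:
move_arm(dp=[[-1.1,-3.9,0],[-1.5,-3.8,0],[-1.8,-3.6,0],[-2.2,-3.4,0],[-2.5,-3.2,0],[-2.8,-2.9,0],[-3.1,-2.6,0],[-3.4,-2.3,0],[-3.6,-1.9,0],[-3.7,-1.6,0]], rotation=[[0,0,-0.102],[0,0,-0.102],[0,0,-0.102],[0,0,-0.102],[0,0,-0.102],[0,0,-0.102],[0,0,-0.102],[0,0,-0.102],[0,0,-0.102],[0,0,-0.102]], hand=[0,0,0,0,0,0,0,0,0,0])

```text
clock: 34.8
eef_pos: [456.2, -417.7, 66.4]
eef_rot: [-3.141, -0.0, -1.224]
wrist_force: [1.6, 2.0, 6.1]
finger_gap: 14.0
finger_force: 8.0
```

Emit:
move_arm(dp=[[0,0,0],[0,0,0],[0,0,0],[0,0,0],[0,0,30],[0,0,40],[0,0,40],[-40,10,40],[-50,30,0],[-30,50,0]], rotation=[[0,0,0],[0,0,0],[0,0,0],[0,0,0],[0,0,0],[0,0,0],[0,0,0],[0,0,0],[0,0,0],[0,0,0]], hand=[0,0.2,0.4,0.4,0.4,0.4,0.4,0.4,0.4,0.4])

```text
clock: 36.05
eef_pos: [334.1, -327.1, 216.1]
eef_rot: [3.142, -0.0, -1.223]
wrist_force: [1.5, 0.3, 0.4]
finger_gap: 37.7
finger_force: 0.0
```

```bash
python3 - <<'E'
from h import *
c0=np.load("top0.npy",allow_pickle=True).item(); c=camera("top")
for k in (c0,c):
    hsv=cv2.cvtColor(k["image"],cv2.COLOR_RGB2HSV)[180:225,340:385]
    m=cv2.inRange(hsv,(24,150,120),(33,255,255)); n,l,st,ce=cv2.connectedComponentsWithStats(m); i=1+st[1:,4].argmax()
    P=np.array([ray(k,u+340,v+180,92)[:2] for v,u in np.argwhere(l==i)],np.float32)
    f=cv2.fitLine(P,2,0,.01,.01).ravel(); print(st[i],P.mean(0),np.degrees(np.arctan2(f[1],f[0])),cv2.minAreaRect(P))
T=cv2.resize(c["image"][180:235,335:400],None,fx=6,fy=6,interpolation=2)
W=cv2.resize(c["image"][120:220,140:340],None,fx=2,fy=2,interpolation=2)
o=np.zeros((330,800,3),np.uint8); o[:,:390]=T; o[:200,400:]=W; cv2.imwrite("pics/v2.png",o[:,:,::-1])
E
python3 meas.py
```

```text
[23  9  8 22 76] [ 464.7442  -385.12418] -16.276196 ((464.7533264160156, -385.13958740234375), (12.791106224060059, 81.42622375488281), 73.16580963134766)
[21 18 21 10 69] [ 451.38135 -402.71826] -71.43286 ((450.37591552734375, -401.2193603515625), (12.4923734664917, 80.03863525390625), 19.531742095947266)
red rear s 576.2 slope 0.006 [576.5 576.5 576.  576.  575.5 575.5 576.5 576.5 577. ] -> front gap to line 0.8
  scene [158, 135, 113, 92, 76, 69, 67, 65, 64, 80, 114, 155, 184, 196, 199, 199, 198, 198, 198, 198] from 632 step 3
orange rear s 576.2 slope 0.005 [576.  575.5 576.5 576.  577.  576.5 576.5 576.  576. ] -> front gap to line 0.8
  scene [157, 134, 112, 93, 77, 69, 66, 65, 69, 82, 121, 164, 185, 197, 198, 199, 199, 199, 199, 198] from 632 step 3
blue rear s nan slope nan [575.5 575.5 576.  576.  575.5 575.5 575.  575.    nan] -> front gap to line nan
  scene [91, 91, 86, 81, 72, 65, 62, 60, 63, 78, 116, 156, 181, 195, 198, 199, 198, 198, 198, 198] from 632 step 3
```

View pics/v2.png

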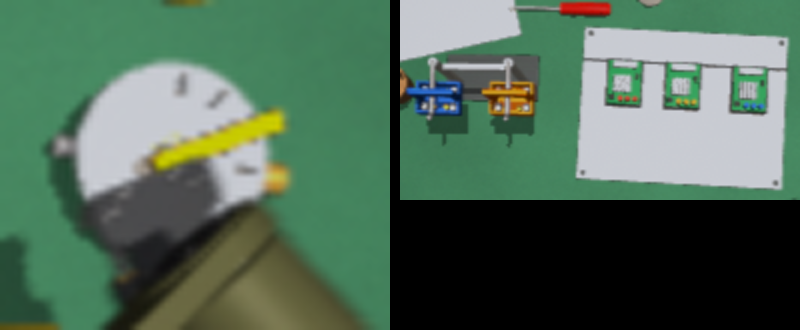

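The lever lies on the red tick, about 1–2° off. Both caddies hang and the boards are on the line. I'll wait briefly in case a board gets knocked, then recheck.

Emit:
move_arm(dp=[[0,0,0],[0,0,0],[0,0,0],[0,0,0],[0,0,0],[0,0,0],[0,0,0],[0,0,0],[0,0,0],[0,0,0]], rotation=[[0,0,0],[0,0,0],[0,0,0],[0,0,0],[0,0,0],[0,0,0],[0,0,0],[0,0,0],[0,0,0],[0,0,0]], hand=[0.4,0.4,0.4,0.4,0.4,0.4,0.4,0.4,0.4,0.4])

```text
clock: 37.45
eef_pos: [336.0, -327.7, 216.1]
eef_rot: [-3.142, -0.0, -1.221]
wrist_force: [0.4, 0.6, 0.5]
finger_gap: 37.3
finger_force: 0.0
```

Emit:
move_arm(dp=[[0,0,0],[0,0,0],[0,0,0],[0,0,0],[0,0,0],[0,0,0],[0,0,0],[0,0,0],[0,0,0],[0,0,0]], rotation=[[0,0,0],[0,0,0],[0,0,0],[0,0,0],[0,0,0],[0,0,0],[0,0,0],[0,0,0],[0,0,0],[0,0,0]], hand=[0.4,0.4,0.4,0.4,0.4,0.4,0.4,0.4,0.4,0.4])

```text
clock: 38.7
eef_pos: [336.0, -327.7, 216.1]
eef_rot: [-3.142, -0.0, -1.221]
wrist_force: [0.9, 0.3, -0.5]
finger_gap: 37.6
finger_force: 0.0
```

```bash
python3 meas.py | grep rear; python3 -c "
from h import *
print(manip.read_state()['clock'])"
```

```text
red rear s 576.2 slope 0.010 [576.5 576.  576.  576.  575.5 575.5 576.5 576.5 577. ] -> front gap to line 0.8
orange rear s 576.2 slope 0.005 [576.  575.5 576.5 576.  577.  576.5 576.5 576.  576. ] -> front gap to line 0.8
blue rear s nan slope nan [575.5 575.5 576.  576.  575.5 575.5 575.  575.5   nan] -> front gap to line nan
38.8
```

```bash
python3 -c "
from cell import manip
print(manip.sign_off())"
```

```text
the job is handed in; nothing more can be done
None
```

I handed the job in at about 39 s: both caddies hang on their hooks, all three boards' front edges measured within about 2 mm of the line, the lever is within about 2° of the red 60° mark, and no board was seen knocked off the line; the sign-off returned no verdict.

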